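Level and lock the sprung stage of a food texture tester, then load the sample pot

ROBOT

A 7-joint arm with a two-finger parallel gripper is mounted at the origin on the work surface. World frame = base frame: x ahead of the robot, y to its left, z up, the work surface at z = 0. Lengths are in m, angles in degrees, forces in N, time in s.
With the tool pointing down it reaches from about 0.425 to 0.875 m from the base axis. Payload 9.9 kg.
Tool frame: the origin (TCP) lies on the front face of the gripper's body, between the roots of the fingers; the fingertips stand 73 mm ahead of it and the grasp point (between the pads) lies 54 mm ahead of it (arm.tcp_to_grasp is the distance from the TCP to the grasp point, in m); z points along the fingers, y is the line along which they close (so a half turn about z gives the same grasp; the last joint's range is limited). The gripper opens to 85 mm and grips with 20 to 120 N. Pads are 22 mm wide; open, the fingers measure 114 mm over their backs; the gripper's body (76 mm by 85 mm) begins 54 mm behind the grasp point. The pads swing forward as they close: fully open they stand 13 mm farther back than shut.
Start: joints at [-68.973, 32.985, 1.427, 82.34, -0.859, 64.687, -3.237], TCP at [0.294, 0.608, 0.304] pointing down, gripper open.
Joint ranges: [-157.87, 157.87], [-19.46, 123.44], [-87.15, 90], [11.01, 140.99], [-62.26, 242.26], [9.8, 113.94], [-161.44, 161.44]. Speed limits (degrees/s): [127.2, 127.2, 172.46, 172.46, 180, 180, 180].

INTERFACE

Orientations are given as a 3x3 rotation matrix whose columns are the frame's x, y, z axes.
In Python, from rig import arm gives the robot as it stands.
- The arm moves only by the tool move_arm, never from a script. Its argument "increments" is a list that holds one entry, the list of rows, each a list of 6 numbers: the shift along the tool's x, y, z normalised to -1 to 1, where 1 is 30 cm, then the turn, a rotation vector about the tool's x, y, z normalised to -1 to 1, where 1 is pi/2 rad. In form: [[[x, y, z, ax, ay, az], ...]]. A call has 1 to 8 rows; each row is the pose to reach, as a shift and turn from the pose commanded when the call began, along the tool's axes at that moment; what a row does not reach only later rows make up. A row lasts 1/12 s, in which the tool goes at most 41.7 mm and 7.16 degrees, less where a joint would pass 70% of its speed; a pose out of reach is approached as far as the arm can. A call with a number of a shift or a turn outside -1 to 1 is refused whole. A call with a gripper value outside its range is refused whole. "hand" is the opening, from -1 (shut) to 1 (fully open), set as the call begins (left out, the last holds). The fingers move at their own pace and stop on an object; "squeeze" is the grip in N (left out, the last holds). Time passes only in rows, so rows that repeat a pose let the fingers close. It gives the time, the measured TCP pose, the force, the opening and the grip force at its end, in the units of the state.
- arm.sense(): the state, without advancing time (a new reading comes with each control period).
- arm.snapshot(name): name is "scene" or "top"; returns the picture (420x560x3 uint8, red, green, blue); there is no depth.
- arm.camera_model(name): a dict with "fx", "fy", "cx", "cy" (pixels), "world_from_camera" (4x4, takes a point from camera to world coordinates). Camera axes: x right, y down, z forward; pixel columns grow to the right and rows downward; lengths in m; the calibration is good to about 2 mm. A picture is of the moment at which its call begins. camera_model takes no time and is no camera call.
- arm.hand_in(): hands the job in; it is judged then, once.
The state is a dict: "clock": time; "qpos": joint angles; "dq": joint speeds; "effort": joint torques, N m; "ee_pos": TCP position; "tool_rot": TCP orientation; "ft_force": force on the tool from outside, world axes, zero at the start; "moment": the same for the moment, N m; "grip_width": finger opening in m; "gripper_force": force on a finger pad.
Only numpy, scipy, OpenCV 4.12 (cv2) and the standard library are available. Lean on these libraries where they do the work, as an engineer would, in place of code of your own. Each camera call takes 0.05 s, during which the arm holds its last target. There are 200 camera calls.

TASK

Get the texture tester ready for a measurement. Take the steel lock bar by its slanted handle, press the sprung stage down level with it, slide it fully home under the two keepers so that it holds the stage level by itself, and let go. Then stand the covered steel sample pot gently on the stage, upright and centred under the probe in the marked circle, without bumping the measuring head or disturbing the other things on the bench.

Things in the scene. Friction and masses are not known exactly. Their poses are not given: they have to be found in the camera images.
- tester: Fixed white instrument, base 285 x 200 x 30 mm. Origin at bench level; +x to its back, z up; its front (-x) is turned to the robot's right. Its frame, mm: aluminium stage plate hinged along y at x 90, z 54; free front edge at x -125; 120 wide, 12 thick, top at z 60 when level. Two columns, 22 in diameter, at x 134, y +-82, 390 high.
- keepers (a point): Midpoint between the two steel keepers that stand just outside the stage, at y +80 and -80 mm (each 24 wide); at tester x -39, y 0, z 76. Each is an arm over x -58 to -20, underside z 76 (16 mm above the level stage, for the 12 mm bar), top z 86, open to -x with an upturned lip to x -73 (z 92), and closed behind by a stop post with front face at x -20.
- bar_home (a point): Fixed point, tester x -35, y 0, z 60 mm: where the centre of the bar's underside is when the bar lies fully home, against both stop posts, on the level stage.
- bar_press (a point): Fixed point, tester x -98, y 0, z 60 mm: the centre of the bar's underside when it has pressed the stage level from above, clear in front of the keepers' lips. From here the bar slides 63 mm along the tester's +x to its home.
- head: Measuring head fixed on the columns; origin and axes are the tester's. White beam at x 109 to 159, grey housing (70 wide, x 2 to 117 mm), both z 295 to 355, and a steel probe (foot 24 in diameter) at x 30, y 0 down to z 240. No bumps. An upright gripper does not fit under it: lean it 30 to 45 degrees, its body towards the tester's front (-x).
- stage (a joint): Hinge angle of the stage plate (rad): 0 = level, at a hard stop; 0.36 = front edge raised, where its spring holds it at rest. Pressing at bar_press takes about 3 N to start and 6 N when level; at bar_home 8 N. It springs up if let go. Held by the locked bar it reads about 0.03.
- spot (a point): Centre of the marked circle (64 mm diameter ring line) on the stage's top face, straight below the probe when the stage is level; in the tester's frame x = 30, y = 0, z = 60 when level. Axes turn with the stage.
- free_edge (a point): Middle of the stage plate's free front edge, on its top face; z = 60 mm when level, about 135 mm at rest.
- bar: Loose lock bar, 0.35 kg, standing on the bench: a flat steel bar 30 (x) x 190 (y) x 12 (z) mm with a white plastic handle rising from its middle, leaning 35 degrees from vertical towards the bar's -x. Origin: centre of the bar's underside. In use its x axis points as the tester's x axis, the handle leaning to the tester's front.
- bar_grip (a point): Grip point in the middle of the bar's handle, 34 mm towards -x and 59 mm above the bar's origin; axes as the bar's. The handle is 24 mm wide along y (take it there, fingers closing along y), 20 mm thick and 95 mm long; its upper end is 54 mm towards -x and 88 mm up.
- pot: Loose covered sample pot, a plain steel cylinder 52 mm in diameter, 66 mm high, with a flat white cover disc of 3 mm on top, about 0.3 kg. Origin: centre of its underside, z up.
- pot_mid (a point): Centre of the pot's steel body, 33 mm above its underside.
- bowl: Bystander: steel mixing bowl, 110 mm in diameter, 60 mm high; leave alone.
- dish: Bystander: low white dish, 100 mm in diameter, 22 mm high; leave alone.
- bottle: Bystander: white bottle with a cap, 56 mm in diameter, 130 mm high, twice as tall as the pot; leave alone.
Mind the look-alikes: they are no part of the job. Leave any blue, orange or turquoise look-alike of the pot alone.

How it is judged:
By the outcome, as a careful person would: the job done as asked, in the order asked, and still so for the second after the job is handed in, with the robot touching nothing.
It also fails if it takes over 64 s, if anything falls off the work surface, if the arm or the gripper's body presses on something with over 40 N, if the wrist force passes 120 N, or if a joint passes its speed limit or range.

## Working session

There is one attempt and no reset: what is moved stays moved. The work goes in short steps, Python scripts to look and compute and a tool call to move; the robot and the scene stay as the last step left them, time stands still between calls to the robot, and variables do not carry over. Pictures are saved under pics/ and viewed, at most 10 in all, crops included, and the job is handed in when it is done.

Besides the shell and the picture viewer there is one more tool, called after ">>>" as name([rows], argument=value, ...), one row to a line, values as JSON. move_arm: Moves the arm, as the interface text tells. Its arguments: {"type":"object","properties":{"increments":{"type":"array","items":{"type":"array","items":{"type":"array","items":{"type":"number"}}}},"hand":{"type":"number"},"squeeze":{"type":"number"}},"required":["increments"]}

```bash
mkdir -p pics; ls; python3 - <<'E'
from rig import arm
import cv2,numpy as np
for n in("scene","top"):
    im=arm.snapshot(n); cv2.imwrite(f"pics/{n}0.png",im[:,:,::-1]); m=arm.camera_model(n); print(n,m["fx"],m["cx"],m["cy"],np.round(m["world_from_camera"],3).tolist())
s=arm.sense(); print(s["clock"],s["ee_pos"],np.round(s["tool_rot"],3).tolist(),s["grip_width"],arm.tcp_to_grasp)
E
```

```text
pics
scene 510.37514404692695 267.31616293540606 206.35259444747564 [[0.636, 0.641, -0.429, 1.196], [0.771, -0.538, 0.34, -0.568], [-0.013, -0.547, -0.837, 1.402], [0.0, 0.0, 0.0, 1.0]]
top 487.2149198929067 283.57231595437725 207.69844305913657 [[-0.006, -0.993, 0.119, 0.341], [-1.0, 0.005, -0.008, -0.032], [0.007, -0.119, -0.993, 1.469], [0.0, 0.0, 0.0, 1.0]]
0.1 [0.29395845 0.60730501 0.3031326 ] [[-0.9, 0.436, -0.001], [0.436, 0.9, -0.001], [-0.0, -0.001, -1.0]] 0.08531754037648026 0.0539
```

View pics/scene0.png

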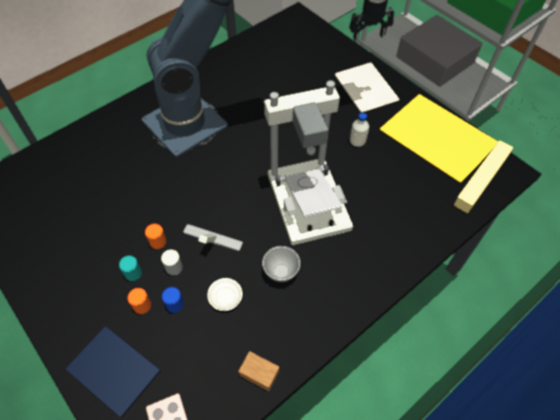

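View pics/top0.png

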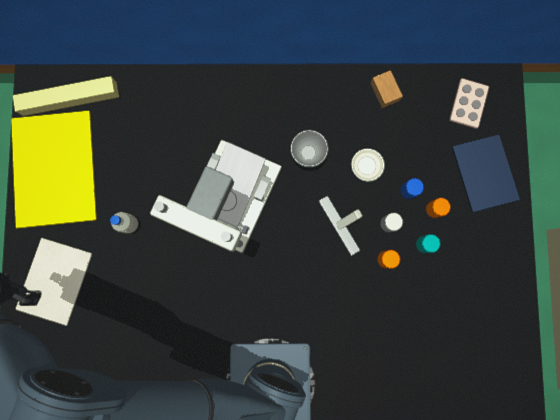

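The scene view shows the tester around (310,190), the bar at (213,237) and the white-covered pot at (172,262). In the top view these are at (230,195), (340,225) and (393,222). Next I'll look at enlarged crops.

```bash
python3 - <<'E'
import cv2
t=cv2.imread("pics/top0.png");s=cv2.imread("pics/scene0.png")
a=cv2.resize(t[130:265,145:285],None,fx=4,fy=4,interpolation=cv2.INTER_CUBIC)
cv2.imwrite("pics/c1.png",a)
b=cv2.resize(s[75:245,255:365],None,fx=3.5,fy=3.5,interpolation=cv2.INTER_CUBIC)
c=cv2.resize(t[180:270,305:415],None,fx=3.5,fy=3.5,interpolation=cv2.INTER_CUBIC)
import numpy as np
o=np.zeros((600,790,3),np.uint8);o[:595,:385]=b;o[:315,395:780]=c
cv2.imwrite("pics/c2.png",o)
E
```

```text
(no output)
```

View pics/c1.png

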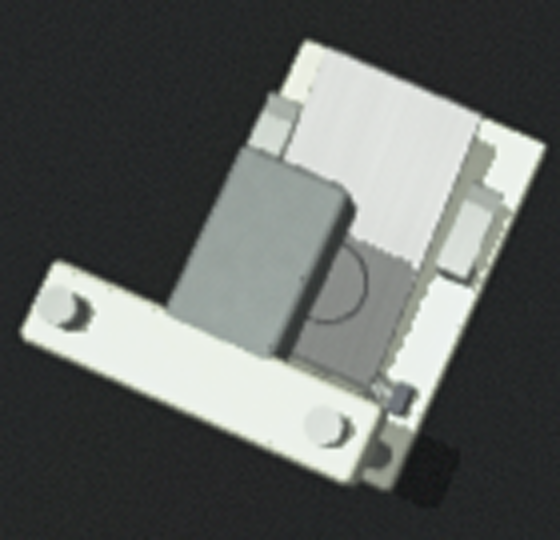

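View pics/c2.png

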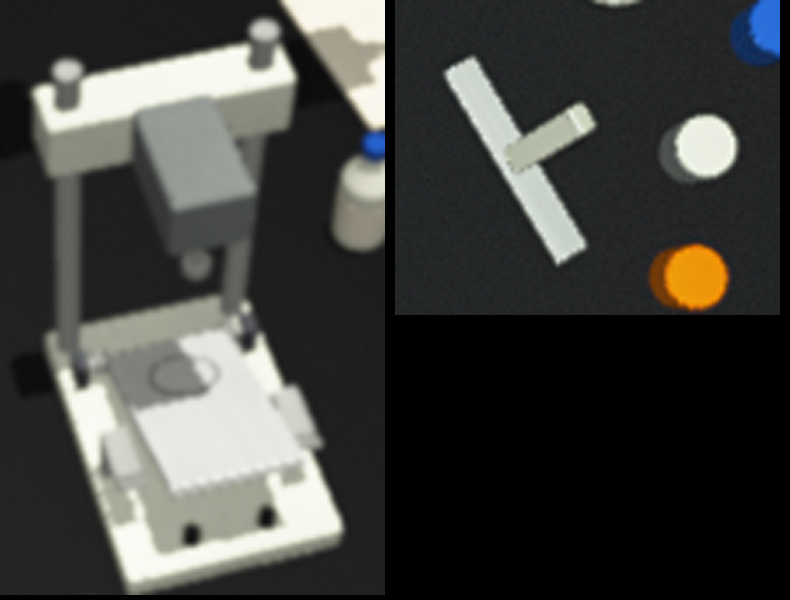

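Crop 1 (top view, 4x) shows the column tops at (66,306) and (327,425), and the base's front corners at (310,38) and (548,147). In crop 2 the scene-view columns are at (67,70) and (263,30). The bar, its handle and the pot cover (706,147) are clear.

```bash
cat > h.py <<'E'
from rig import arm
import cv2,numpy as np
from scipy.optimize import least_squares
from scipy.spatial.transform import Rotation as R
M={n:arm.camera_model(n) for n in("scene","top")}
def proj(n,p):
    m=M[n];T=m["world_from_camera"];q=T[:3,:3].T@(np.asarray(p)-T[:3,3]);return np.array([m["fx"]*q[0]/q[2]+m["cx"],m["fy"]*q[1]/q[2]+m["cy"]])
def ray(n,uv,z):
    m=M[n];T=m["world_from_camera"];d=T[:3,:3]@[(uv[0]-m["cx"])/m["fx"],(uv[1]-m["cy"])/m["fy"],1];o=T[:3,3];return o+d*(z-o[2])/d[2]
E
python3 - <<'E'
from h import *
np.set_printoptions(precision=4,suppress=True)
ct=lambda u,v:(145+(u+.5)/4-.5,130+(v+.5)/4-.5); cs=lambda u,v:(255+(u+.5)/3.5-.5,75+(v+.5)/3.5-.5)
cb=lambda u,v:(305+(u-395+.5)/3.5-.5,180+(v+.5)/3.5-.5)
# tester frame points; None x = base front
pts=[("top",ct(66,306),(.134,-.082,.39)),("top",ct(327,425),(.134,.082,.39)),("scene",cs(67,70),(.134,.082,.39)),("scene",cs(263,30),(.134,-.082,.39)),
("top",ct(308,38),(None,-.1,.03)),("top",ct(547,147),(None,.1,.03)),("scene",cs(128,578),(None,.1,.03)),("scene",cs(343,530),(None,-.1,.03))]
def f(v,full=False):
    c,s=np.cos(v[2]),np.sin(v[2]);r=[]
    for n,uv,p in pts:
        x=v[3] if p[0] is None else p[0]
        r.append(proj(n,[v[0]+c*x-s*p[1],v[1]+s*x+c*p[1],p[2]])-uv)
    return np.ravel(r)
s=least_squares(f,[.55,.15,np.radians(156),-.14]);print("tester",s.x,np.degrees(s.x[2]));print(s.fun.reshape(-1,2))
c,sn=np.cos(s.x[2]),np.sin(s.x[2])
w=lambda x,y,z:[s.x[0]+c*x-sn*y,s.x[1]+sn*x+c*y,z]
# check: rim mid of free edge raised, keepers
for p in [(-.073,.068,.092),(-.073,.092,.092),(-.02,.068,.086),(-.02,.092,.086)]:
    q=proj("top",w(*p));print("keeper crop px",(q-[145,130])*4)
for p in[(-.035,0,.06),(-.098,0,.06),(.03,0,.06)]:print(w(*p))
# bar and pot by masks
im=arm.snapshot("top");hsv=cv2.cvtColor(im,cv2.COLOR_RGB2HSV)
mk=((hsv[...,1]<60)&(hsv[...,2]>130)).astype(np.uint8)
k,l,st,ce=cv2.connectedComponentsWithStats(mk)
for i in range(1,k):
    x,y,ww,h,a=st[i]
    if a>80 and 300<x<420 and 120<y<270:
        print(st[i],ce[i],cv2.minAreaRect(np.argwhere(l==i)[:,::-1].astype(np.float32)))
print("pot top", ray("top",cb(706,147),.069))
for n,u,v in(("end1",460,66),("end2",571,254),("A",477,56),("B",445,76),("C",587,242),("D",556,264)):print(n,ray("top",cb(u,v),.012))
print("handle end",ray("top",cb(582,118),.088))
im=arm.snapshot("scene");hsv=cv2.cvtColor(im,cv2.COLOR_RGB2HSV)
mk=((hsv[...,1]<60)&(hsv[...,2]>130)).astype(np.uint8)
k,l,st,ce=cv2.connectedComponentsWithStats(mk)
for i in range(1,k):
    x,y,ww,h,a=st[i]
    if a>60 and 140<x<260 and 210<y<300: print(st[i],ce[i])
E
```

```text
tester [ 0.5631  0.1063  2.7164 -0.1277] 155.6396893323371
[[-1.723  -0.1066]
 [-0.0743  0.1569]
 [-0.603   0.9664]
 [-0.1764  0.8632]
 [-0.5876  0.5639]
 [ 0.0971 -0.11  ]
 [-0.5101  1.2193]
 [-0.5362 -0.0932]]
keeper crop px [474.3097 177.9728]
keeper crop px [504.8389 191.4443]
keeper crop px [444.1608 245.9646]
keeper crop px [474.667  259.4844]
[np.float64(0.5949784796668189), np.float64(0.09191330240560375), 0.06]
[np.float64(0.6523695646976125), np.float64(0.06592747244025103), 0.06]
[np.float64(0.5357654554286987), np.float64(0.11872407935398353), 0.06]
[351 149  33  32 839] [367.4076 164.4029] ((367.0, 164.5), (31.0, 32.0), 90.0)
[319 196  43  59 789] [341.4157 223.6071] ((347.5146789550781, 220.191162109375), (63.625972747802734, 29.84075164794922), 59.036251068115234)
[385 213  18  18 251] [393.4024 221.4582] ((393.50006103515625, 221.50003051757812), (16.970561981201172, 16.970561981201172), 45.0)
pot top [ 0.466 -0.36   0.069]
end1 [ 0.5423 -0.163   0.012 ]
end2 [ 0.3802 -0.2552  0.012 ]
A [ 0.5509 -0.1778  0.012 ]
B [ 0.5336 -0.1499  0.012 ]
C [ 0.3903 -0.2691  0.012 ]
D [ 0.3718 -0.2422  0.012 ]
handle end [ 0.4885 -0.255   0.088 ]
[184 225  58  25 559] [212.2182 237.0125]
[161 249  18  17 240] [169.6792 257.3125]
[207 278  36  33 927] [224.3851 293.9213]
```

```bash
python3 - <<'E'
from h import *
np.set_printoptions(precision=4,suppress=True)
ct=lambda u,v:(145+(u+.5)/4-.5,130+(v+.5)/4-.5); cs=lambda u,v:(255+(u+.5)/3.5-.5,75+(v+.5)/3.5-.5)
pts=[("top",ct(64,306),(.134,-.082,.39)),("top",ct(325,425),(.134,.082,.39)),("scene",cs(67,70),(.134,.082,.39)),("scene",cs(263,30),(.134,-.082,.39)),
("top",ct(306,38),(None,-.1,.03)),("top",ct(547,147),(None,.1,.03)),("scene",cs(128,578),(None,.1,.03)),("scene",cs(343,530),(None,-.1,.03)),
("top",ct(320,48),(-.109,-.06,.135)),("top",ct(482,117),(-.109,.06,.135)),("scene",cs(178,492),(-.109,.06,.135)),("scene",cs(305,457),(-.109,-.06,.135)),
("top",ct(243,147),(.002,-.035,.355)),("top",ct(357,192),(.002,.035,.355))]
def f(v):
    c,s=np.cos(v[2]),np.sin(v[2]);r=[]
    for n,uv,p in pts:
        x=v[3] if p[0] is None else p[0]
        r.append(proj(n,[v[0]+c*x-s*p[1],v[1]+s*x+c*p[1],p[2]])-uv)
    return np.ravel(r)
s=least_squares(f,[.55,.15,np.radians(156),-.14],loss="soft_l1");print("tester",s.x,np.degrees(s.x[2]));print(s.fun.reshape(-1,2))
for n,i in(("top",0),("scene",8)):
    mm=[j for j in range(14) if pts[j][0]==n]
    g=lambda v:f([*v,s.x[3]]).reshape(-1,2)[mm].ravel()
    t=least_squares(g,s.x[:3],loss="soft_l1");print(n,t.x,np.degrees(t.x[2]))
print("bar scene check", proj("scene",[.4612,-.2091,.012]), "ends",proj("scene",[.5423,-.163,.012]),proj("scene",[.3802,-.2552,.012]))
print("pot scene",proj("scene",[.466,-.36,.069]))
E
```

```text
tester [ 0.5625  0.1077  2.7194 -0.1287] 155.80836926802473
[[-1.7217  0.3092]
 [ 0.0226  0.3792]
 [-0.4695  0.7202]
 [-0.1216  0.508 ]
 [-0.5419  0.4654]
 [-0.2811 -0.3854]
 [-0.0507  1.1973]
 [-0.1515 -0.2704]
 [ 1.447   0.2643]
 [ 0.0727  0.0834]
 [-2.2649 -0.6903]
 [ 0.1329 -0.0166]
 [ 0.1188 -1.5156]
 [-0.9679 -0.7239]]
top [0.5623 0.107  2.7204] 155.86987699164334
scene [0.5625 0.109  2.7171] 155.6795407357704
bar scene check [212.1615 236.7079] ends [239.627  245.8565] [185.362  227.7959]
pot scene [169.6149 256.8371]
```

```bash
cat >> h.py <<'E'
import sys
np.set_printoptions(precision=4,suppress=True)
TX,TY,TW=.5625,.1077,155.8
def W(x,y,z): # tester mm -> world
    c,s=np.cos(np.radians(TW)),np.sin(np.radians(TW));return np.array([TX+(c*x-s*y)/1000,TY+(s*x+c*y)/1000,z/1000])
def rot(yaw,lean):
    a,l=np.radians(yaw),np.radians(lean)
    z=np.array([np.sin(l)*np.cos(a),np.sin(l)*np.sin(a),-np.cos(l)]);y=np.array([np.sin(a),-np.cos(a),0]);return np.c_[np.cross(y,z),y,z]
def inc(g,yaw,lean,cur=None):
    """row to bring grasp point g with object yaw/lean"""
    s=arm.sense();p0,R0=cur or (np.array(s["ee_pos"]),np.array(s["tool_rot"]))
    Rt=rot(yaw,lean);p=np.array(g)-.0539*Rt[:,2]
    return np.r_[R0.T@(p-p0)/.3,R.from_matrix(R0.T@Rt).as_rotvec()/(np.pi/2)]
def st():
    s=arm.sense();Rr=np.array(s["tool_rot"]);g=np.array(s["ee_pos"])+.0539*Rr[:,2]
    print("t",round(s["clock"],2),"grasp",g,"z",Rr[:,2],"y",Rr[:,1],"F",np.array(s["ft_force"]),"w",s["grip_width"],s["gripper_force"],"q",np.array(s["qpos"]).round(0))
    d=g-[TX,TY,0];c,sn=np.cos(np.radians(TW)),np.sin(np.radians(TW));print("tester mm",1000*np.array([c*d[0]+sn*d[1],-sn*d[0]+c*d[1],g[2]]))
E
python3 -c "
from h import *
st()
b=np.array([.4612,-.2091,0]);a=np.radians(120)
g=b+[-.034*np.cos(a),-.034*np.sin(a),.059];print(g)
Rt=rot(120,35)
print(inc(g-.12*Rt[:,2],120,35))
"
```

```text
t 0.2 grasp [0.294  0.6074 0.2495] z [-0.0004 -0.0009 -1.    ] y [ 0.4356  0.9001 -0.001 ] F [ 0.656   0.6532 -0.0851] w 0.08530909475751959 0.0 q [-69.  33.   1.  82.  -1.  65.  -3.]
tester mm [ 449.7541 -345.6717  249.4825]
[ 0.4782 -0.2385  0.059 ]
[-2.0562 -2.4571  0.3423 -0.1165  0.3774  0.3675]
```

>>> move_arm([
  [[0,0,-0.9,0,0,0],[0,0,-0.9,0,0,0],[0,0,-0.9,0,0,0],[0,0,-0.9,0,0,0],[0,0,-0.9,0,0,0],[0,0,-0.9,0,0,0],[0,0,-0.9,0,0,0]],
])

```text
clock: 0.78
ee_pos: [0.2939, 0.6069, 0.5796]
tool_rot: [[-0.9, 0.436, 0.003], [0.436, 0.9, 0.006], [0.0, 0.006, -1.0]]
ft_force: [0.5, 1.1, -0.3]
grip_width: 0.0857
gripper_force: 0.0
```

>>> move_arm([
  [[-0.6,-0.8,0,0,0,0],[-0.6,-0.8,0,0,0,0],[-0.6,-0.8,0,0,0,0],[-0.6,-0.8,0,0,0,0],[-0.6,-0.8,0,0,0,0],[-0.6,-0.8,0,0,0,0],[-0.6,-0.8,0,0,0,0],[-0.6,-0.8,0,0,0,0]],
])

```text
clock: 1.45
ee_pos: [0.3533, 0.3061, 0.5753]
tool_rot: [[-0.897, 0.443, 0.003], [0.443, 0.897, -0.0], [-0.002, 0.001, -1.0]]
ft_force: [0.3, 1.1, 1.1]
grip_width: 0.0853
gripper_force: 0.0
```

>>> move_arm([
  [[-0.7,-0.8,0,0,0,0],[-0.7,-0.8,0,0,0,0],[-0.7,-0.8,0,0,0,0],[-0.7,-0.8,0,0,0,0],[-0.7,-0.8,0,0,0,0],[-0.7,-0.8,0,0,0,0],[-0.7,-0.8,0,0,0,0],[-0.7,-0.8,0,0,0,0]],
])

```text
clock: 2.12
ee_pos: [0.436, 0.0015, 0.5743]
tool_rot: [[-0.899, 0.439, 0.001], [0.439, 0.899, -0.001], [-0.001, -0.0, -1.0]]
ft_force: [1.2, -0.9, 0.2]
grip_width: 0.0856
gripper_force: 0.0
```

```bash
cat > bar.py <<'E'
from h import *
b=np.array([.4612,-.2091,0]);a=np.radians(120)
g=b+[-.034*np.cos(a),-.034*np.sin(a),.059];Rt=rot(120,35)
E
python3 -c "
from bar import *
st();print(inc(g-.13*Rt[:,2],120,35))"
```

```text
t 2.12 grasp [0.436  0.0014 0.5204] z [ 0.0009 -0.0007 -1.    ] y [ 0.4389  0.8985 -0.0002] F [ 1.1577 -0.8991  0.1745] w 0.0855880981703416 0.0 q [-29.   4.  25.  85.  -2.  91.  60.]
tester mm [ 71.8114 148.7739 520.36  ]
[-0.7678 -0.8533  1.2165 -0.1152  0.3781  0.3655]
```

>>> move_arm([
  [[-0.7,-0.8,0.2,-0.115,0.378,0.366],[-0.77,-0.85,0.3,-0.115,0.378,0.366],[-0.77,-0.85,0.3,-0.115,0.378,0.366],[-0.77,-0.85,0.3,-0.115,0.378,0.366],[-0.77,-0.85,0.3,-0.115,0.378,0.366],[-0.77,-0.85,0.4,-0.115,0.378,0.366],[-0.77,-0.85,0.5,-0.115,0.378,0.366],[-0.77,-0.85,0.6,-0.115,0.378,0.366]],
])

```text
clock: 2.78
ee_pos: [0.514, -0.2497, 0.4702]
tool_rot: [[-0.413, 0.864, -0.287], [0.707, 0.503, 0.497], [0.574, 0.002, -0.819]]
ft_force: [1.5, 1.3, 0.7]
grip_width: 0.0854
gripper_force: 0.0
```

```bash
python3 -c "
from bar import *
st();print(inc(g-.13*Rt[:,2],120,35))"
```

```text
t 2.78 grasp [ 0.4986 -0.2229  0.4261] z [-0.2867  0.4969 -0.8191] y [0.8644 0.5028 0.0024] F [1.4834 1.2818 0.6545] w 0.08539292448121777 0.0 q [ 25.  34.   9.  64. -21. 114.  61.]
tester mm [-77.211  327.7425 426.0995]
[-0.7108 -0.0878  0.5625  0.0001 -0.0001  0.0026]
```

>>> move_arm([
  [[-0.71,-0.088,0.56,0,0,0.003],[-0.71,-0.088,0.56,0,0,0.003],[-0.71,-0.088,0.56,0,0,0.003],[-0.71,-0.088,0.56,0,0,0.003],[-0.71,-0.088,0.56,0,0,0.003],[-0.71,-0.088,0.56,0,0,0.003],[-0.71,-0.088,0.56,0,0,0.003],[-0.71,-0.088,0.56,0,0,0.003]],
])

```text
clock: 3.45
ee_pos: [0.5273, -0.3309, 0.203]
tool_rot: [[-0.401, 0.867, -0.295], [0.709, 0.498, 0.5], [0.58, -0.008, -0.815]]
ft_force: [-0.3, -0.0, -0.1]
grip_width: 0.0854
gripper_force: 0.0
```

```bash
python3 -c "
from bar import *
st();print(inc(g-.13*Rt[:,2],120,35),inc(g,120,35))
im=arm.snapshot('scene');im2=arm.snapshot('top')
o=np.zeros((420,800,3),np.uint8);o[:400,:400]=cv2.resize(im[170:330,120:280],(400,400));o[:400,400:]=cv2.resize(im2[150:290,290:430],(400,400));cv2.imwrite('pics/d1.png',o[:,:,::-1])"
```

```text
t 3.45 grasp [ 0.5114 -0.3039  0.1591] z [-0.2947  0.4996 -0.8146] y [ 0.8672  0.4979 -0.0084] F [-0.289  -0.0392 -0.0731] w 0.08539724917582338 0.0 q [ 30.  50.   9.  74. -19.  91.  73.]
tester mm [-122.1483  396.4054  159.113 ]
[ 0.0102  0.0119 -0.0199 -0.0035 -0.005  -0.0043] [ 0.0068  0.0143  0.4134 -0.0035 -0.005  -0.0043]
```

View pics/d1.png

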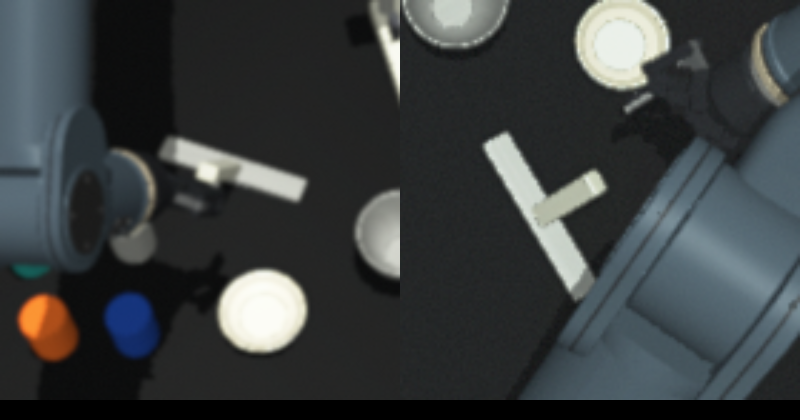

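The view is clear: the gripper is lined up behind the handle (top crop (595,185)). Now I'll advance along the handle.

>>> move_arm([
  [[0.007,0.014,0.08,-0.003,-0.005,-0.004],[0.007,0.014,0.16,-0.003,-0.005,-0.004],[0.007,0.014,0.24,-0.003,-0.005,-0.004],[0.007,0.014,0.3,-0.003,-0.005,-0.004],[0.007,0.014,0.35,-0.003,-0.005,-0.004],[0.007,0.014,0.39,-0.003,-0.005,-0.004],[0.007,0.014,0.41,-0.003,-0.005,-0.004],[0.007,0.014,0.41,-0.003,-0.005,-0.004]],
])

```text
clock: 4.22
ee_pos: [0.4968, -0.2651, 0.1106]
tool_rot: [[-0.416, 0.865, -0.281], [0.711, 0.502, 0.493], [0.567, 0.005, -0.824]]
ft_force: [-0.5, -0.0, 0.2]
grip_width: 0.0855
gripper_force: 0.0
```

```bash
python3 -c "
from bar import *
st();print(inc(g,120,35))"
```

```text
t 4.22 grasp [ 0.4816 -0.2385  0.0663] z [-0.2813  0.4926 -0.8236] y [0.8646 0.5024 0.0052] F [-0.4568 -0.0246  0.1887] w 0.08551420254659244 0.0 q [ 27.  50.   7.  89. -21.  74.  76.]
tester mm [-68.1668 348.9648  66.2559]
[-0.0104 -0.0095  0.0231  0.0017  0.005   0.0033]
```

>>> move_arm([
  [[0,0,0,0,0,0],[0,0,0,0,0,0],[0,0,0,0,0,0],[0,0,0,0,0,0],[0,0,0,0,0,0],[0,0,0,0,0,0],[0,0,0,0,0,0],[0,0,0,0,0,0]],
], hand=-1, squeeze=60)

```text
clock: 4.88
ee_pos: [0.4963, -0.2665, 0.1098]
tool_rot: [[-0.415, 0.865, -0.281], [0.712, 0.501, 0.492], [0.567, 0.004, -0.824]]
ft_force: [1.7, -2.8, 5.2]
grip_width: 0.0232
gripper_force: 59.2
```

```bash
python3 -c "
from bar import *
st();print(inc(g,120,35))"
```

```text
t 4.88 grasp [ 0.4811 -0.24    0.0654] z [-0.2814  0.4924 -0.8236] y [0.8654 0.501  0.0038] F [ 1.7399 -2.8116  5.1892] w 0.023216835827853624 59.15394186973572 q [ 27.  50.   7.  89. -21.  74.  76.]
tester mm [-68.2909 350.4795  65.3671]
[-0.006  -0.0057  0.0226  0.0016  0.005   0.002 ]
```

```bash
cat >> h.py <<'E'
def bt(x,y,z,yaw=TW,lean=34.5): # row for bar origin at tester mm
    a=np.radians(yaw); return inc(W(x,y,z)+np.array([-.0367*np.cos(a),-.0367*np.sin(a),.0654]),yaw,lean)
E
python3 -c "
from h import *
s=arm.sense();Rr=np.array(s['tool_rot']);print('up150',Rr.T@[0,0,.15]/.3)
print(bt(-98,0,160))"
```

```text
up150 [ 0.2836  0.0019 -0.4118]
[ 0.7299  1.1396 -0.1399  0.227   0.0002 -0.3258]
```

>>> move_arm([
  [[0.03,0,-0.04,0,0,0],[0.08,0,-0.12,0,0,0],[0.14,0,-0.2,0,0,0],[0.2,0,-0.29,0,0,0],[0.25,0,-0.36,0,0,0],[0.284,0,-0.412,0,0,0],[0.284,0,-0.412,0,0,0]],
])

```text
clock: 5.47
ee_pos: [0.4964, -0.2669, 0.2638]
tool_rot: [[-0.417, 0.865, -0.278], [0.713, 0.501, 0.49], [0.563, 0.007, -0.826]]
ft_force: [0.2, 0.1, -3.0]
grip_width: 0.0237
gripper_force: 59.5
```

```bash
python3 -c "
from h import *
st();print(bt(-98,0,160))"
```

```text
t 5.47 grasp [ 0.4815 -0.2405  0.2193] z [-0.2775  0.4904 -0.8261] y [0.8653 0.5012 0.0068] F [ 0.1851  0.1173 -2.9935] w 0.023730374680204096 59.46328103542328 q [ 27.  40.   9.  83. -20.  89.  71.]
tester mm [-68.8441 350.8203 219.2871]
[ 0.439   1.1381  0.2846  0.2277  0.0036 -0.3251]
```

>>> move_arm([
  [[0.05,0.08,0.0,0.03,0,-0.04],[0.12,0.18,0.03,0.06,0,-0.08],[0.18,0.3,0.06,0.09,0,-0.13],[0.22,0.42,0.1,0.12,0,-0.17],[0.26,0.54,0.14,0.15,0.002,-0.22],[0.3,0.66,0.17,0.18,0.003,-0.26],[0.34,0.76,0.2,0.21,0.003,-0.3],[0.36,0.84,0.22,0.228,0.004,-0.325]],
])

```text
clock: 6.13
ee_pos: [0.6512, -0.0258, 0.2664]
tool_rot: [[-0.751, 0.402, -0.524], [0.328, 0.916, 0.233], [0.574, 0.003, -0.819]]
ft_force: [0.5, 0.0, -3.2]
grip_width: 0.0235
gripper_force: 59.8
```

```bash
python3 -c "
from h import *
st();print(bt(-98,0,160))"
```

```text
t 6.13 grasp [ 0.6229 -0.0133  0.2223] z [-0.5243  0.2327 -0.8191] y [0.4022 0.9155 0.0026] F [ 0.507   0.04   -3.2211] w 0.023549684699643646 59.82005596160889 q [  3.  49.  -0.  63. -12. 101.  71.]
tester mm [-104.7075   85.6045  222.2843]
[-0.0767  0.284  -0.0666 -0.0017 -0.0056  0.0054]
```

>>> move_arm([
  [[-0.03,0.05,-0.01,0,0,0],[-0.05,0.12,-0.03,0,-0.003,0.003],[-0.07,0.2,-0.06,-0.002,-0.005,0.005],[-0.077,0.26,-0.067,-0.002,-0.005,0.005],[-0.077,0.284,-0.067,-0.002,-0.005,0.005],[-0.077,0.284,-0.067,-0.002,-0.005,0.005],[-0.077,0.284,-0.067,-0.002,-0.005,0.005]],
])

```text
clock: 6.72
ee_pos: [0.7125, 0.0341, 0.2697]
tool_rot: [[-0.748, 0.417, -0.516], [0.345, 0.909, 0.234], [0.567, -0.003, -0.824]]
ft_force: [-0.8, -0.6, -3.8]
grip_width: 0.0237
gripper_force: 59.8
```

```bash
python3 -c "
from h import *
st();print(bt(-98,0,160),bt(-98,0,60))
im=arm.snapshot('scene');im2=arm.snapshot('top')
o=np.zeros((420,800,3),np.uint8);o[:400,:400]=cv2.resize(im[100:260,235:395],(400,400));o[:400,400:]=cv2.resize(im2[120:260,190:330],(400,400));cv2.imwrite('pics/d2.png',o[:,:,::-1])"
```

```text
t 6.72 grasp [0.6847 0.0467 0.2253] z [-0.5161  0.234  -0.824 ] y [ 0.4169  0.9089 -0.003 ] F [-0.752  -0.5922 -3.8412] w 0.023677153376742373 59.821606278419495 q [ -1.  55.  -0.  49. -15. 107.  64.]
tester mm [-136.4186    5.534   225.2763]
[ 0.0052  0.0187  0.0029  0.0012 -0.0002 -0.0051] [-0.1837  0.0197  0.2776  0.0012 -0.0002 -0.0051]
```

View pics/d2.png

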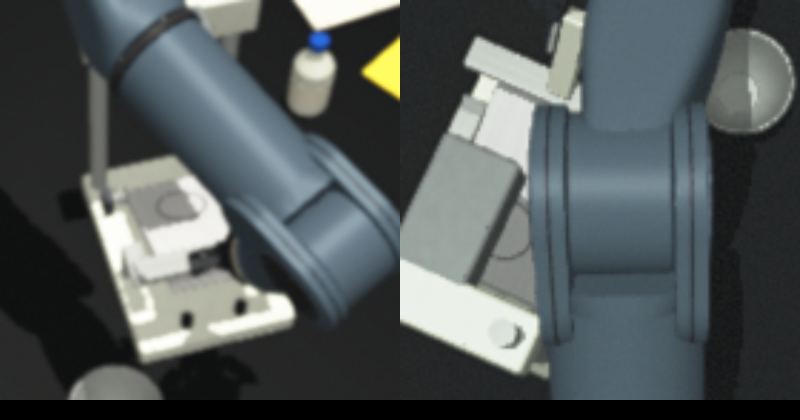

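The bar sits above the stage, crosswise (top crop (470,50) to (580,100)), and the forearm clears the head. Now I'll settle and start down.

>>> move_arm([
  [[-0.02,0.005,0.03,0,0,0],[-0.04,0.01,0.06,0,0,-0.003],[-0.05,0.01,0.08,0,0,-0.003],[-0.05,0.01,0.08,0,0,-0.003],[-0.05,0.01,0.08,0,0,-0.003],[-0.05,0.01,0.08,0,0,-0.003]],
])

```text
clock: 7.32
ee_pos: [0.7129, 0.0378, 0.2427]
tool_rot: [[-0.751, 0.413, -0.515], [0.34, 0.911, 0.235], [0.566, 0.001, -0.824]]
ft_force: [-0.8, 0.8, -0.8]
grip_width: 0.0236
gripper_force: 59.9
```

```bash
python3 -c "
from h import *
st();print(bt(-98,0,60))"
```

```text
t 7.32 grasp [0.6851 0.0505 0.1983] z [-0.5153  0.235  -0.8242] y [0.4135 0.9105 0.0011] F [-0.8038  0.8491 -0.7776] w 0.023646686779743027 59.90538775920868 q [ -1.  56.  -0.  51. -14. 104.  65.]
tester mm [-135.2946    1.9093  198.2745]
[-0.1359  0.0066  0.2013  0.002   0.     -0.0016]
```

>>> move_arm([
  [[-0.02,0.004,0.03,0,0,0],[-0.04,0.006,0.06,0,0,0],[-0.06,0.006,0.09,0,0,0],[-0.08,0.006,0.12,0,0,0],[-0.1,0.006,0.15,0,0,0],[-0.118,0.006,0.175,0,0,0],[-0.118,0.006,0.175,0,0,0],[-0.118,0.006,0.175,0,0,0]],
])

```text
clock: 7.98
ee_pos: [0.7129, 0.0398, 0.1784]
tool_rot: [[-0.75, 0.413, -0.517], [0.34, 0.911, 0.235], [0.568, 0.0, -0.823]]
ft_force: [-1.5, -0.7, 2.0]
grip_width: 0.0234
gripper_force: 60.2
```

```bash
python3 -c "
from h import *
st();print(bt(-98,0,60))"
```

```text
t 7.98 grasp [0.6851 0.0524 0.134 ] z [-0.5166  0.2349 -0.8234] y [0.4134 0.9105 0.0004] F [-1.5256 -0.6722  2.0201] w 0.02339726493857088 60.188541412353516 q [ -1.  59.  -1.  55. -14.  98.  66.]
tester mm [-134.4804    0.1534  134.0051]
[-0.0166  0.001   0.0232  0.0016 -0.0009 -0.0019]
```

>>> move_arm([
  [[-0.005,0,0.007,0,0,0],[-0.01,0,0.014,0,0,0],[-0.014,0,0.02,0,0,0],[-0.014,0,0.02,0,0,0],[-0.014,0,0.02,0,0,0]],
])

```text
clock: 8.4
ee_pos: [0.7134, 0.0397, 0.1718]
tool_rot: [[-0.751, 0.413, -0.515], [0.34, 0.911, 0.235], [0.566, 0.001, -0.824]]
ft_force: [-2.6, -0.4, 0.5]
grip_width: 0.0234
gripper_force: 60.3
```

```bash
python3 -c "
from h import *
st();print(bt(-98,0,60))"
```

```text
t 8.4 grasp [0.6856 0.0523 0.1274] z [-0.5151  0.2348 -0.8244] y [0.4135 0.9105 0.001 ] F [-2.5818 -0.3532  0.5382] w 0.02335310572601707 60.253411531448364 q [ -1.  59.  -1.  55. -14.  97.  66.]
tester mm [-134.963     0.0313  127.4098]
[-0.0031  0.0006  0.006   0.0019  0.0003 -0.0017]
```

>>> move_arm([
  [[-0.002,0,0.003,0,0,0],[-0.004,0,0.006,0,0,0],[-0.005,0,0.008,0,0,0],[-0.005,0,0.008,0,0,0],[-0.005,0,0.008,0,0,0]],
])

```text
clock: 8.82
ee_pos: [0.7136, 0.0397, 0.1697]
tool_rot: [[-0.751, 0.414, -0.514], [0.34, 0.91, 0.235], [0.565, 0.002, -0.825]]
ft_force: [-2.1, -1.5, 6.8]
grip_width: 0.0233
gripper_force: 60.8
```

```bash
python3 -c "
from h import *
st();print(bt(-98,0,60))"
```

```text
t 8.82 grasp [0.6859 0.0523 0.1253] z [-0.5141  0.235  -0.8249] y [0.4137 0.9104 0.0016] F [-2.0646 -1.5284  6.7853] w 0.02326980163603285 60.7854026556015 q [ -1.  59.  -1.  55. -14.  97.  66.]
tester mm [-135.2147   -0.0518  125.2841]
[ 0.0014  0.0005  0.0007  0.0023  0.0009 -0.0016]
```

>>> move_arm([
  [[0.02,0,0.014,0,0,0],[0.045,0,0.031,0,0,0],[0.07,0,0.048,0,0,0],[0.095,0,0.065,0,0,0],[0.12,0,0.083,0,0,0],[0.14,0,0.097,0,0,0],[0.152,0,0.105,0,0,0],[0.152,0,0.105,0,0,0]],
])

```text
clock: 9.48
ee_pos: [0.6638, 0.0628, 0.1702]
tool_rot: [[-0.753, 0.414, -0.511], [0.341, 0.91, 0.235], [0.562, 0.003, -0.827]]
ft_force: [2.1, -0.9, 4.4]
grip_width: 0.0231
gripper_force: 60.9
```

```bash
python3 -c "
from h import *
st();print(bt(-35,0,60))"
```

```text
t 9.48 grasp [0.6363 0.0755 0.1256] z [-0.5109  0.235  -0.8269] y [0.414  0.9103 0.0029] F [ 2.0997 -0.8966  4.3745] w 0.02313943888785886 60.895936489105225 q [ -2.  54.  -1.  67. -14.  90.  66.]
tester mm [-80.5287  -0.8404 125.6177]
[ 0.023  -0.0021  0.0171  0.0031  0.0031 -0.0013]
```

>>> move_arm([
  [[0.008,0,0.006,0,0,0],[0.015,0,0.011,0,0,0],[0.021,0,0.015,0,0,0],[0.026,0,0.018,0,0,0],[0.026,0,0.018,0,0,0],[0.026,0,0.018,0,0,0]],
])

```text
clock: 9.98
ee_pos: [0.6561, 0.0661, 0.1702]
tool_rot: [[-0.754, 0.415, -0.51], [0.342, 0.91, 0.235], [0.561, 0.003, -0.828]]
ft_force: [5.2, -2.2, 8.9]
grip_width: 0.0235
gripper_force: 61.4
```

```bash
python3 -c "
from h import *
st();print(bt(-35,0,60))"
```

```text
t 9.98 grasp [0.6287 0.0788 0.1256] z [-0.5097  0.2351 -0.8276] y [0.4147 0.91   0.0031] F [ 5.217  -2.1662  8.9421] w 0.02347634733604336 61.44112944602966 q [ -3.  53.  -1.  69. -15.  89.  66.]
tester mm [-72.1956  -0.7615 125.6229]
[-0.0002 -0.0016  0.0015  0.0035  0.004  -0.0016]
```

>>> move_arm([
  [[0.004,0,0.003,0,0,0],[0.008,0,0.006,0,0,0],[0.012,0,0.008,0,0,0],[0.012,0,0.008,0,0,0],[0.012,0,0.008,0,0,0]],
])

```text
clock: 10.4
ee_pos: [0.6545, 0.0666, 0.1709]
tool_rot: [[-0.757, 0.416, -0.504], [0.344, 0.909, 0.234], [0.556, 0.004, -0.831]]
ft_force: [14.8, -6.2, 11.5]
grip_width: 0.0234
gripper_force: 62.3
```

```bash
python3 -c "
from h import *
st();print(bt(-35,0,60))"
```

```text
t 10.4 grasp [0.6273 0.0792 0.1261] z [-0.5038  0.2344 -0.8314] y [0.4163 0.9092 0.0041] F [14.8315 -6.204  11.543 ] w 0.02337544147177201 62.250123023986816 q [ -3.  53.  -1.  70. -15.  88.  66.]
tester mm [-70.8244  -0.6003 126.1242]
[-0.0061 -0.0007  0.0004  0.0047  0.0083 -0.0023]
```

>>> move_arm([
  [[0.002,0,-0.003,0,0,0],[0.003,0,-0.006,0,0,0],[0.004,0,-0.012,0,0,0],[0.004,0,-0.015,0,0,0],[0.004,0,-0.015,0,0,0]],
])

```text
clock: 10.82
ee_pos: [0.6546, 0.0666, 0.1733]
tool_rot: [[-0.755, 0.416, -0.508], [0.343, 0.91, 0.234], [0.559, 0.003, -0.829]]
ft_force: [8.3, -3.4, -0.7]
grip_width: 0.0234
gripper_force: 60.7
```

```bash
python3 -c "
from h import *
st();print(bt(-35,0,60))"
```

```text
t 10.82 grasp [0.6272 0.0793 0.1286] z [-0.5075  0.2344 -0.8292] y [0.4156 0.9095 0.0027] F [ 8.3318 -3.3595 -0.6838] w 0.02335957333247268 60.73793292045593 q [ -3.  53.  -1.  69. -15.  89.  66.]
tester mm [-70.6927  -0.5909 128.6011]
[-0.0104 -0.0009  0.007   0.0037  0.0057 -0.0023]
```

>>> move_arm([
  [[0.002,0,-0.003,0,0,0],[0.002,0,-0.007,0,0,0],[0.002,0,-0.007,0,0,0],[0.002,0,-0.007,0,0,0]],
])

```text
clock: 11.15
ee_pos: [0.6545, 0.0667, 0.1747]
tool_rot: [[-0.754, 0.415, -0.509], [0.343, 0.91, 0.234], [0.561, 0.002, -0.828]]
ft_force: [6.9, -2.4, -4.6]
grip_width: 0.0236
gripper_force: 61.1
```

>>> move_arm([
  [[0,0,0,0,0,0],[0,0,0,0,0,0],[0,0,0,0,0,0],[0,0,0,0,0,0],[0,0,0,0,0,0],[0,0,0,0,0,0]],
], hand=1)

```text
clock: 11.65
ee_pos: [0.6524, 0.0676, 0.1753]
tool_rot: [[-0.751, 0.413, -0.515], [0.34, 0.911, 0.235], [0.566, 0.001, -0.825]]
ft_force: [-0.1, -0.2, 0.5]
grip_width: 0.0851
gripper_force: 0.0
```

```bash
python3 -c "
from h import *
st()
im=arm.snapshot('scene');im2=arm.snapshot('top')
o=np.zeros((420,800,3),np.uint8);o[:400,:400]=cv2.resize(im[100:260,235:395],(400,400));o[:400,400:]=cv2.resize(im2[120:260,190:330],(400,400));cv2.imwrite('pics/d3.png',o[:,:,::-1])"
```

```text
t 11.65 grasp [0.6246 0.0802 0.1309] z [-0.5147  0.2349 -0.8246] y [0.4135 0.9105 0.0013] F [-0.0985 -0.2442  0.5317] w 0.08505895050678089 0.0 q [ -3.  53.  -1.  69. -15.  89.  66.]
tester mm [-67.9391  -0.4023 130.869 ]
```

>>> move_arm([
  [[0,0,-0.05,0,0,0],[0,0,-0.12,0,0,0],[0,0,-0.22,0,0,0],[0,0,-0.34,0,0,0],[0,0,-0.46,0,0,0],[0,0,-0.56,0,0,0],[0,0,-0.6,0,0,0],[0,0,-0.6,0,0,0]],
])

```text
clock: 12.42
ee_pos: [0.7325, 0.0255, 0.318]
tool_rot: [[-0.761, 0.421, -0.494], [0.345, 0.907, 0.24], [0.55, 0.012, -0.835]]
ft_force: [-0.3, -0.9, 0.8]
grip_width: 0.0855
gripper_force: 0.0
```

```bash
python3 -c "
from h import *
st()
for n,uv,z in (('pot',(393.4,221.5),.069),('blue',(415,186),.069),('or1',(441,206),.069),('or2',(391,258.5),.069),('turq',(431,242.5),.069),('dish',(367.4,164.4),.022),('bowl',(309.5,148.5),.06)): print(n,ray('top',uv,z))
im=arm.snapshot('scene');im2=arm.snapshot('top')
o=np.zeros((420,800,3),np.uint8);o[:400,:400]=cv2.resize(im[100:260,235:395],(400,400));o[:400,400:]=cv2.resize(im2[120:260,190:330],(400,400));cv2.imwrite('pics/d4.png',o[:,:,::-1])"
```

```text
t 12.42 grasp [0.7059 0.0384 0.273 ] z [-0.4944  0.2404 -0.8353] y [0.4206 0.9072 0.0121] F [-0.2958 -0.8913  0.7863] w 0.08550252105216936 0.0 q [  4.  56. -13.  39.  -7. 114.  57.]
tester mm [-159.1895    4.4229  272.9626]
pot [ 0.4664 -0.3597  0.069 ]
blue [ 0.5699 -0.4261  0.069 ]
or1 [ 0.5108 -0.4995  0.069 ]
or2 [ 0.3601 -0.3494  0.069 ]
turq [ 0.4052 -0.466   0.069 ]
dish [ 0.6444 -0.2975  0.022 ]
bowl [ 0.685  -0.1204  0.06  ]
```

View pics/d4.png

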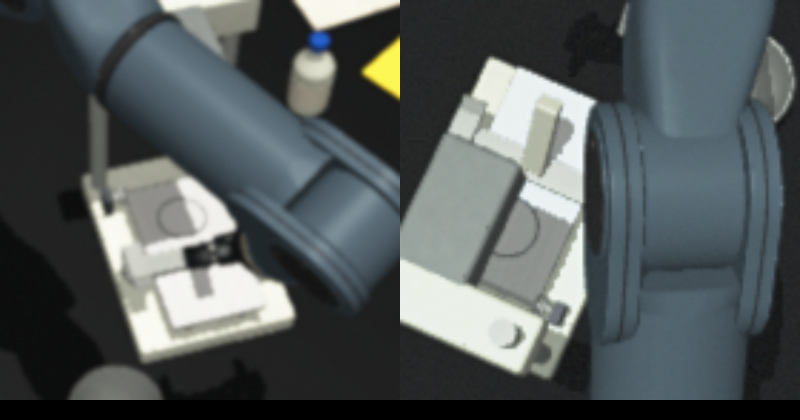

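The top crop shows the bar home under both keepers, with the handle at (545,130) and the stage held level. The measured pot position agrees across both views. Next I'll go to a standoff at the pot with the same orientation.

```bash
cat > pot.py <<'E'
from h import *
P=np.array([.4662,-.3598,.040]);Rt=rot(TW,35);zz=Rt[:,2]
E
python3 -c "
from pot import *
print(inc(P-.13*zz,TW,35))"
```

```text
[-0.2961 -1.5406  0.2852  0.0083  0.0148 -0.0014]
```

>>> move_arm([
  [[0,-0.05,0,0,0,0],[-0.03,-0.17,0.03,0,0,0],[-0.06,-0.3,0.06,0,0,0],[-0.09,-0.43,0.08,0,0,0],[-0.11,-0.56,0.1,0,0,0],[-0.14,-0.69,0.12,0,0,0],[-0.16,-0.82,0.15,0,0,0],[-0.18,-0.95,0.17,0,0,0]],
])

```text
clock: 13.18
ee_pos: [0.6257, -0.239, 0.239]
tool_rot: [[-0.757, 0.417, -0.503], [0.343, 0.909, 0.239], [0.557, 0.008, -0.831]]
ft_force: [-0.0, -0.5, 0.7]
grip_width: 0.0855
gripper_force: 0.0
```

```bash
python3 -c "
from pot import *
st();print(inc(P-.13*zz,TW,35))"
```

```text
t 13.18 grasp [ 0.5986 -0.2262  0.1943] z [-0.5031  0.2387 -0.8306] y [0.4174 0.9087 0.0083] F [-0.0077 -0.47    0.6525] w 0.0855061042544013 0.0 q [ 23.  53. -11.  59.   2. 102.  79.]
tester mm [-169.7601  289.7552  194.2559]
[-0.1175 -0.5861  0.1096  0.0073  0.013  -0.0014]
```

>>> move_arm([
  [[-0.03,-0.12,0.03,0.003,0.006,0],[-0.06,-0.24,0.06,0.007,0.013,-0.001],[-0.08,-0.36,0.08,0.007,0.013,-0.001],[-0.1,-0.47,0.1,0.007,0.013,-0.001],[-0.11,-0.54,0.11,0.007,0.013,-0.001],[-0.116,-0.575,0.11,0.007,0.013,-0.001],[-0.116,-0.575,0.11,0.007,0.013,-0.001],[-0.116,-0.575,0.11,0.007,0.013,-0.001]],
])

```text
clock: 13.85
ee_pos: [0.5658, -0.3977, 0.1921]
tool_rot: [[-0.749, 0.411, -0.52], [0.336, 0.912, 0.236], [0.571, 0.002, -0.821]]
ft_force: [0.7, 0.0, 0.2]
grip_width: 0.0856
gripper_force: 0.0
```

```bash
python3 -c "
from pot import *
st();print(inc(P-.13*zz,TW,35),inc(P,TW,35))"
```

```text
t 13.85 grasp [ 0.5378 -0.3849  0.1479] z [-0.5202  0.2364 -0.8207] y [0.411  0.9116 0.002 ] F [0.7027 0.0009 0.2383] w 0.08564855815718198 0.0 q [ 33.  57.  -9.  56.   9. 102.  91.]
tester mm [-179.393   459.4717  147.8838]
[-0.0003 -0.021   0.0057  0.0015  0.0017  0.0001] [ 0.0008 -0.022   0.4391  0.0015  0.0017  0.0001]
```

>>> move_arm([
  [[0,-0.01,0.04,0,0,0],[0,-0.012,0.12,0,0,0],[0,-0.012,0.2,0,0,0],[0,-0.012,0.27,0,0,0],[0,-0.012,0.32,0,0,0],[0,-0.012,0.34,0,0,0],[0,-0.012,0.34,0,0,0],[0,-0.012,0.34,0,0,0]],
])

```text
clock: 14.52
ee_pos: [0.5123, -0.3772, 0.1095]
tool_rot: [[-0.75, 0.41, -0.519], [0.336, 0.912, 0.235], [0.57, 0.001, -0.822]]
ft_force: [0.4, 0.0, 0.9]
grip_width: 0.0855
gripper_force: 0.0
```

```bash
python3 -c "
from pot import *
st();print(inc(P,TW,35))"
```

```text
t 14.52 grasp [ 0.4843 -0.3646  0.0652] z [-0.5191  0.2346 -0.8219] y [0.41   0.9121 0.0014] F [0.3662 0.0149 0.9117] w 0.08552393654574658 0.0 q [35. 57. -9. 72. 10. 87. 90.]
tester mm [-122.2794  462.8253   65.2149]
[ 0.0019 -0.0101  0.1042  0.0008  0.0031  0.0005]
```

>>> move_arm([
  [[0.002,-0.005,0.03,0,0.003,0],[0.002,-0.01,0.06,0,0.003,0],[0.002,-0.01,0.085,0,0.003,0],[0.002,-0.01,0.1,0,0.003,0],[0.002,-0.01,0.1,0,0.003,0],[0.002,-0.01,0.1,0,0.003,0],[0.002,-0.01,0.1,0,0.003,0]],
])

```text
clock: 15.1
ee_pos: [0.4939, -0.374, 0.0845]
tool_rot: [[-0.747, 0.412, -0.523], [0.337, 0.911, 0.237], [0.574, 0.001, -0.819]]
ft_force: [1.0, -0.1, -0.3]
grip_width: 0.0852
gripper_force: 0.0
```

```bash
python3 -c "
from pot import *
st();print(inc(P,TW,35))"
```

```text
t 15.1 grasp [ 0.4657 -0.3612  0.0404] z [-0.5227  0.2368 -0.8189] y [0.4117 0.9113 0.0008] F [ 1.0257 -0.0989 -0.3219] w 0.08517095735605615 0.0 q [36. 57. -9. 75. 10. 83. 89.]
tester mm [-103.9403  467.353    40.3843]
[-0.0003  0.0052  0.0013  0.0011 -0.0002 -0.0007]
```

>>> move_arm([
  [[0,0.004,0,0,0,0],[0,0.004,0,0,0,0],[0,0.004,0,0,0,0],[0,0.004,0,0,0,0],[0,0.004,0,0,0,0],[0,0.004,0,0,0,0],[0,0.004,0,0,0,0]],
], hand=-1, squeeze=50)

```text
clock: 15.68
ee_pos: [0.4946, -0.3728, 0.0848]
tool_rot: [[-0.747, 0.411, -0.522], [0.337, 0.911, 0.236], [0.573, 0.001, -0.819]]
ft_force: [2.7, -0.8, 5.7]
grip_width: 0.0509
gripper_force: 52.7
```

```bash
python3 -c "
from pot import *
st();print(inc(P,TW,35));s=arm.sense();print(np.array(s['tool_rot']).T@[0,0,.12]/.3)"
```

```text
t 15.68 grasp [ 0.4665 -0.3601  0.0406] z [-0.5223  0.2365 -0.8193] y [0.4115 0.9114 0.0008] F [ 2.6871 -0.8144  5.6684] w 0.05092006806687109 52.663055062294006 q [35. 57. -9. 75. 10. 83. 89.]
tester mm [-104.1652  466.0261   40.6185]
[-0.0002  0.0007  0.0024  0.001   0.0002 -0.0006]
[ 0.2293  0.0003 -0.3277]
```

>>> move_arm([
  [[0.02,0,-0.03,0,0,0],[0.06,0,-0.08,0,0,0],[0.11,0,-0.16,0,0,0],[0.17,0,-0.24,0,0,0],[0.23,0,-0.33,0,0,0],[0.29,0,-0.41,0,0,0],[0.33,0,-0.47,0,0,0],[0.34,0,-0.49,0,0,0]],
])

```text
clock: 16.35
ee_pos: [0.4953, -0.3736, 0.2671]
tool_rot: [[-0.748, 0.412, -0.52], [0.338, 0.911, 0.235], [0.571, -0.0, -0.821]]
ft_force: [0.2, 0.9, -3.4]
grip_width: 0.0511
gripper_force: 52.7
```

```bash
cat >> pot.py <<'E'
F=W(30,0,106)
E
python3 -c "
from pot import *
st();print(inc(F-.17*zz,TW,35))"
```

```text
t 16.35 grasp [ 0.4673 -0.361   0.2229] z [-0.52    0.235  -0.8212] y [ 0.4119  0.9112 -0.0001] F [ 0.229   0.8731 -3.3933] w 0.05112580128921559 52.69806504249573 q [ 35.  47.  -9.  68.   8. 100.  91.]
tester mm [-105.2615  466.5298  222.8551]
[ 0.1482  1.555   0.0123  0.0008  0.0023 -0.0012]
```

>>> move_arm([
  [[0,0.05,0,0,0,0],[0.01,0.15,0,0,0,0],[0.02,0.27,0,0,0,0],[0.03,0.4,0,0,0,0],[0.04,0.53,0,0,0,0],[0.05,0.66,0,0,0,0],[0.06,0.78,0,0,0,0],[0.07,0.88,0,0,0,0]],
])

```text
clock: 17.02
ee_pos: [0.5882, -0.1217, 0.2739]
tool_rot: [[-0.746, 0.41, -0.526], [0.334, 0.912, 0.237], [0.577, 0.002, -0.817]]
ft_force: [0.1, -0.6, -3.9]
grip_width: 0.051
gripper_force: 52.8
```

```bash
python3 -c "
from pot import *
st();print(inc(F-.17*zz,TW,35))"
```

```text
t 17.02 grasp [ 0.5599 -0.1089  0.2299] z [-0.5256  0.2373 -0.817 ] y [0.4096 0.9123 0.0015] F [ 0.1158 -0.5938 -3.9461] w 0.05103389718377482 52.83492386341095 q [ 17.  45. -13.  72.  -2.  98.  71.]
tester mm [-86.4276 198.6742 229.8753]
[ 0.081   0.6625 -0.0048  0.0007 -0.0024  0.0007]
```

>>> move_arm([
  [[0.01,0.1,0,0,0,0],[0.03,0.22,0,0,0,0],[0.05,0.34,0,0,0,0],[0.06,0.45,0,0,0,0],[0.07,0.55,0,0,0,0],[0.08,0.62,0,0,0,0],[0.08,0.65,0,0,0,0],[0.08,0.66,0,0,0,0]],
])

```text
clock: 17.68
ee_pos: [0.6512, 0.0657, 0.2876]
tool_rot: [[-0.746, 0.409, -0.526], [0.334, 0.913, 0.236], [0.577, 0.0, -0.817]]
ft_force: [-0.7, 0.4, -3.9]
grip_width: 0.0508
gripper_force: 52.9
```

```bash
python3 -c "
from pot import *
st();print(inc(F-.17*zz,TW,35),inc(F,TW,35))
im=arm.snapshot('scene');im2=arm.snapshot('top')
o=np.zeros((420,800,3),np.uint8);o[:400,:400]=cv2.resize(im[60:260,215:415],(400,400));o[:400,400:]=cv2.resize(im2[120:320,170:370],(400,400));cv2.imwrite('pics/d5.png',o[:,:,::-1])"
```

```text
t 17.68 grasp [0.6228 0.0784 0.2436] z [-0.5261  0.2359 -0.8171] y [0.4086 0.9127 0.0004] F [-0.7208  0.444  -3.8826] w 0.05077412452371235 52.86888778209686 q [  3.  48. -15.  62.  -8. 100.  57.]
tester mm [-67.0388   2.0107 243.5696]
[ 0.0026  0.0066 -0.0055 -0.0003 -0.0023  0.0009] [ 0.0005  0.0069  0.5612 -0.0003 -0.0023  0.0009]
```

View pics/d5.png

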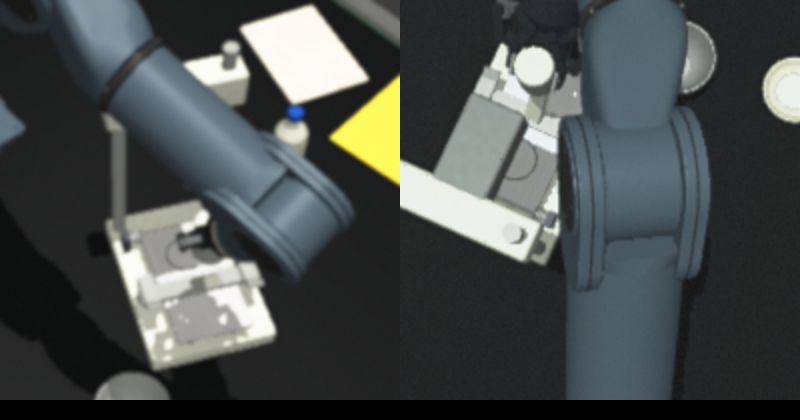

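The pot (top crop (533,67)) is at the standoff in front of the head, with the forearm beside the housing. Now I'll slide in along the tool axis.

>>> move_arm([
  [[0,0.003,0.03,0,0,0],[0,0.006,0.07,0,0,0],[0,0.006,0.12,0,0,0],[0,0.006,0.17,0,0,0],[0,0.006,0.22,0,0,0],[0,0.006,0.26,0,0,0],[0,0.006,0.28,0,0,0],[0,0.006,0.28,0,0,0]],
])

```text
clock: 18.45
ee_pos: [0.6074, 0.083, 0.2196]
tool_rot: [[-0.744, 0.413, -0.525], [0.338, 0.911, 0.237], [0.576, -0.001, -0.818]]
ft_force: [-0.1, 0.7, -3.3]
grip_width: 0.0509
gripper_force: 52.9
```

```bash
python3 -c "
from pot import *
st();print(inc(F,TW,35))
im=arm.snapshot('scene');im2=arm.snapshot('top')
o=np.zeros((420,800,3),np.uint8);o[:400,:400]=cv2.resize(im[60:260,215:415],(400,400));o[:400,400:]=cv2.resize(im2[120:320,170:370],(400,400));cv2.imwrite('pics/d6.png',o[:,:,::-1])"
```

```text
t 18.45 grasp [0.5791 0.0957 0.1756] z [-0.5248  0.2366 -0.8177] y [ 0.4128  0.9108 -0.0014] F [-0.1201  0.6901 -3.2967] w 0.050946438932616724 52.87340462207794 q [  3.  47. -15.  76.  -8.  88.  58.]
tester mm [-20.0228   4.1403 175.5624]
[ 0.0034  0.0137  0.2856  0.0004 -0.0016 -0.0022]
```

View pics/d6.png

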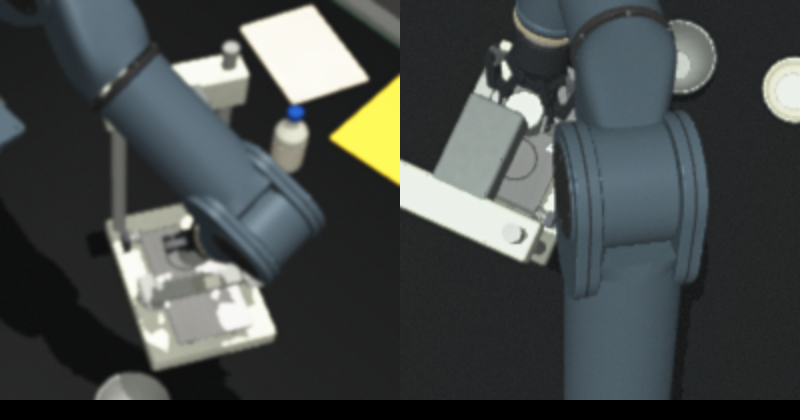

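The pot is entering under the housing, and the elbow and forearm stay clear of it to the right. Continuing with a small sideways correction.

>>> move_arm([
  [[0.002,0.006,0.03,0,0,0],[0.003,0.012,0.07,0,0,-0.002],[0.003,0.013,0.11,0,0,-0.002],[0.003,0.013,0.15,0,0,-0.002],[0.003,0.013,0.19,0,0,-0.002],[0.003,0.013,0.22,0,0,-0.002],[0.003,0.013,0.23,0,0,-0.002],[0.003,0.013,0.23,0,0,-0.002]],
])

```text
clock: 19.22
ee_pos: [0.5728, 0.1048, 0.1644]
tool_rot: [[-0.747, 0.409, -0.524], [0.334, 0.913, 0.237], [0.575, 0.002, -0.818]]
ft_force: [1.4, -0.6, -4.4]
grip_width: 0.0512
gripper_force: 52.9
```

```bash
python3 -c "
from pot import *
st();print(inc(F,TW,35))"
```

```text
t 19.22 grasp [0.5446 0.1176 0.1203] z [-0.5238  0.2367 -0.8183] y [0.409  0.9125 0.0022] F [ 1.3578 -0.6149 -4.3629] w 0.0511617468105051 52.87326514720917 q [  2.  48. -16.  84.  -8.  78.  58.]
tester mm [ 20.3903  -1.6611 120.2853]
[-0.0009 -0.0054  0.0574  0.0008 -0.0009  0.0013]
```

>>> move_arm([
  [[0,-0.003,0.015,0,0,0],[0,-0.005,0.03,0,0,0],[0,-0.005,0.042,0,0,0],[0,-0.005,0.05,0,0,0],[0,-0.005,0.05,0,0,0],[0,-0.005,0.05,0,0,0]],
])

```text
clock: 19.72
ee_pos: [0.5647, 0.1069, 0.1524]
tool_rot: [[-0.748, 0.409, -0.523], [0.334, 0.912, 0.237], [0.574, 0.003, -0.819]]
ft_force: [-0.4, 0.3, -4.2]
grip_width: 0.0511
gripper_force: 52.9
```

```bash
python3 -c "
from pot import *
st();print(inc(F,TW,35))"
```

```text
t 19.72 grasp [0.5365 0.1197 0.1083] z [-0.5232  0.2369 -0.8187] y [0.4092 0.9124 0.0026] F [-0.378   0.3044 -4.1676] w 0.05107519768334664 52.87331700325012 q [  2.  48. -16.  86.  -8.  76.  58.]
tester mm [ 28.6283  -0.2921 108.3219]
[-0.0005 -0.0007  0.009   0.001  -0.0006  0.0014]
```

>>> move_arm([
  [[0,0,0.004,0,0,0],[-0.001,0,0.007,0,0,0],[-0.003,0,0.01,0,0,0],[-0.004,0,0.013,0,0,0],[-0.004,0,0.013,0,0,0],[-0.004,0,0.013,0,0,0]],
])

```text
clock: 20.22
ee_pos: [0.5635, 0.1074, 0.1485]
tool_rot: [[-0.748, 0.409, -0.523], [0.334, 0.912, 0.237], [0.574, 0.002, -0.819]]
ft_force: [0.1, -0.6, -3.6]
grip_width: 0.051
gripper_force: 52.9
```

```bash
python3 -c "
from pot import *
st();print(inc(F,TW,35))"
```

```text
t 20.22 grasp [0.5353 0.1202 0.1044] z [-0.5232  0.2369 -0.8186] y [0.4092 0.9124 0.0025] F [ 0.0668 -0.5886 -3.5583] w 0.05102743740044622 52.87393033504486 q [  2.  48. -16.  86.  -8.  75.  58.]
tester mm [ 29.8944  -0.2371 104.3961]
[ 0.0035 -0.0005 -0.0042  0.001  -0.0006  0.0013]
```

Bottom is at about 63.8 mm; lowering 1.5 mm more at a time.

>>> move_arm([
  [[-0.001,0,0.002,0,0,0],[-0.003,0,0.004,0,0,0],[-0.003,0,0.004,0,0,0],[-0.003,0,0.004,0,0,0]],
])

```text
clock: 20.55
ee_pos: [0.5636, 0.1075, 0.1472]
tool_rot: [[-0.748, 0.409, -0.523], [0.334, 0.912, 0.237], [0.574, 0.003, -0.819]]
ft_force: [-1.0, 0.3, -1.3]
grip_width: 0.051
gripper_force: 52.9
```

>>> move_arm([
  [[-0.001,0,0.0015,0,0,0],[-0.002,0,0.003,0,0,0],[-0.002,0,0.003,0,0,0],[-0.002,0,0.003,0,0,0]],
])

```text
clock: 20.88
ee_pos: [0.5636, 0.1074, 0.1462]
tool_rot: [[-0.748, 0.409, -0.523], [0.334, 0.912, 0.237], [0.574, 0.003, -0.819]]
ft_force: [0.3, -0.3, 3.3]
grip_width: 0.051
gripper_force: 52.8
```

```bash
python3 -c "
from pot import *
st()"
```

```text
t 20.88 grasp [0.5354 0.1202 0.1021] z [-0.523   0.237  -0.8187] y [0.4092 0.9124 0.0027] F [ 0.3132 -0.2801  3.3009] w 0.05098983593190397 52.764140367507935 q [  2.  49. -16.  86.  -8.  75.  58.]
tester mm [ 29.8566  -0.2995 102.0984]
```

>>> move_arm([
  [[0,0,0,0,0,0],[0,0,0,0,0,0],[0,0,0,0,0,0],[0,0,0,0,0,0],[0,0,0,0,0,0],[0,0,0,0,0,0],[0,0,0,0,0,0]],
], hand=1)

```text
clock: 21.47
ee_pos: [0.5636, 0.1074, 0.146]
tool_rot: [[-0.748, 0.409, -0.523], [0.334, 0.912, 0.237], [0.574, 0.003, -0.819]]
ft_force: [0.2, 0.6, -0.3]
grip_width: 0.0852
gripper_force: 0.0
```

>>> move_arm([
  [[0,0,-0.01,0,0,0],[0,0,-0.04,0,0,0],[0,0,-0.09,0,0,0],[0,0,-0.16,0,0,0],[0,0,-0.24,0,0,0],[0,0,-0.33,0,0,0],[0,0,-0.42,0,0,0],[0,0,-0.5,0,0,0]],
])

```text
clock: 22.13
ee_pos: [0.643, 0.0711, 0.2711]
tool_rot: [[-0.748, 0.41, -0.522], [0.334, 0.912, 0.237], [0.573, 0.003, -0.82]]
ft_force: [1.0, 0.4, -0.1]
grip_width: 0.0855
gripper_force: 0.0
```

>>> move_arm([
  [[0,-0.05,-0.02,0,0,0],[0,-0.15,-0.04,0,0,0],[0,-0.27,-0.04,0,0,0],[0,-0.4,-0.04,0,0,0],[0,-0.53,-0.04,0,0,0],[0,-0.66,-0.04,0,0,0],[0,-0.78,-0.04,0,0,0],[0,-0.85,-0.04,0,0,0]],
])

```text
clock: 22.8
ee_pos: [0.5414, -0.1688, 0.2782]
tool_rot: [[-0.745, 0.413, -0.523], [0.339, 0.911, 0.237], [0.574, -0.001, -0.819]]
ft_force: [0.3, -0.8, -0.9]
grip_width: 0.0854
gripper_force: 0.0
```

```bash
python3 -c "
from pot import *
st()
im=arm.snapshot('scene');im2=arm.snapshot('top')
o=np.zeros((500,800,3),np.uint8);o[:,:380]=cv2.resize(im[110:260,250:364],(380,500),interpolation=2);o[:,400:]=cv2.resize(im2[130:255,190:290],(400,500),interpolation=2);cv2.imwrite('pics/d7.png',o[:,:,::-1])
print(proj('scene',W(30,0,131)),proj('top',W(30,0,131)))"
```

```text
t 22.8 grasp [ 0.5132 -0.1561  0.2341] z [-0.5233  0.2367 -0.8186] y [ 0.4134  0.9106 -0.0009] F [ 0.2781 -0.8196 -0.9269] w 0.0854387721076924 0.0 q [ 22.  42. -12.  78.  -0.  96.  76.]
tester mm [-63.1384 260.8054 234.1191]
[308.1296 174.2075] [224.9724 195.6368]
```

View pics/d7.png

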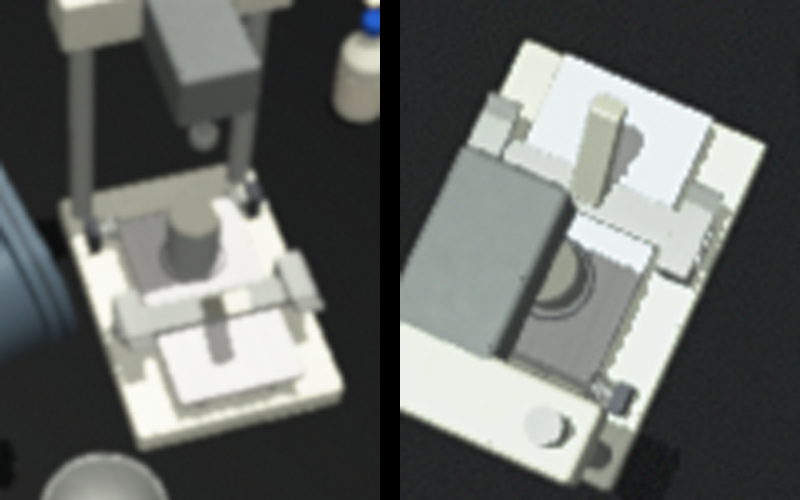

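The pot stands upright inside the ring: its cover is at scene (308,174), against a predicted (308.1,174.2). The bar is home under both keepers and the stage is level. I'll let the arm settle, then hand in.

>>> move_arm([
  [[0,0,0,0,0,0],[0,0,0,0,0,0],[0,0,0,0,0,0],[0,0,0,0,0,0]],
])

```text
clock: 23.23
ee_pos: [0.5443, -0.1624, 0.2779]
tool_rot: [[-0.748, 0.407, -0.523], [0.332, 0.913, 0.236], [0.574, 0.003, -0.819]]
ft_force: [-1.4, -0.2, 0.2]
grip_width: 0.0856
gripper_force: 0.0
```

```bash
python3 -c "
from rig import arm
print(arm.hand_in())"
```

```text
the job is handed in; nothing more can be done
None
```

The job is handed in at about 23 s: the lock bar is home under both keepers and holds the stage level, the covered pot stands upright and centred in the circle under the probe, and I saw no bumps or disturbed items.

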